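# Eject a coffee capsule and trap it on the chute

## Robot

A 6-joint arm with a two-finger parallel gripper is mounted at the origin on a cart in front of the work surface, level with it; the furniture and walls round the work are solid. World frame = base frame: x ahead of the robot, y to its left, z up, the work surface at z = 0. Lengths are in m, angles in rad, forces in N, time in s.
With the tool pointing down it reaches from about 0.325 to 0.875 m from the base axis. Payload 4.4 kg.
Tool frame: the origin (TCP) lies at the very end of the fingers, on their centre line; the grasp point (between the pads) lies robot.tcp_to_grasp behind it (robot.tcp_to_grasp is the distance from the TCP to the grasp point, in m); z points along the fingers, y is the line along which they close (so a half turn about z gives the same grasp; the last joint's range is limited). The gripper opens to 85 mm and grips with 20 to 120 N. Pads are 22 mm wide; open, the fingers measure 114 mm over their backs; the gripper's body (76 mm by 85 mm) begins 54 mm behind the grasp point. The pads swing forward as they close: fully open they stand 13 mm farther back than shut.
Start: joints at [1.01, 0.207, 1.542, -0, 1.393, -0.15], TCP at [0.229, 0.527, 0.231] pointing down, gripper open.
Joint ranges: [-2.73, 2.73], [-0.86, 2.22], [0.23, 2.46], [-1.11, 4.25], [0.08, 2.63], [-2.82, 2.82]. Speed limits (rad/s): [2.79, 2.79, 3.14, 3.14, 3.14, 3.14].

## Interface

Orientations are given as a rotation vector (axis times angle).
In Python, from station import robot gives the robot as it stands. The module is installed in compiled form; this text tells all that it offers.
- The arm moves only by the shell command python3 -m creep 'ROWS' [FORCE]. ROWS is JSON, one flat list of numbers, 7 for each row, row after row: the shift along the tool's x, y, z in cm, then the turn, a rotation vector about the tool's x, y, z in degrees, then the finger opening in cm, from 0 to 8.54. In form: [dx, dy, dz, rx, ry, rz, jaw, dx, dy, dz, rx, ry, rz, jaw, ...]. A call has 1 to 10 rows; each row is the pose to reach, as a shift and turn from the pose commanded when the call began, along the tool's axes at that moment; what a row does not reach only later rows make up. A row lasts 1/12 s, in which the tool goes at most 41.7 mm and 7.16 degrees, less where a joint would pass 70% of its speed; a pose out of reach is approached as far as the arm can. A call with a gripper value outside its range is refused whole. The fingers move at their own pace and stop on an object; FORCE is the grip in N (left out, the last holds). Time passes only in rows, so rows that repeat a pose let the fingers close. It gives the time, the measured TCP pose, the force, the opening and the grip force at its end, in the units of the state.
- robot.get_obs(): the state, without advancing time (a new reading comes with each control period).
- robot.grab_frame(name): name is "side" or "top" or "wrist"; returns a dict with "img" (480x640x3 uint8, red, green, blue), "z_map" (480x640 float32, m along the optical axis (not along the pixel's ray), 0 where there is no reading), "vfov" (degrees; the focal length in pixels is half the picture's height over the tangent of half this angle, whatever the lens; pixels are square), "cx", "cy" (the principal point, pixels), "distortion" ([k1, k2, p1, p2, k3] as OpenCV has them; the pictures are not rectified), "pose" (4x4, takes a point from camera to world coordinates); the wrist camera has in their place "hand_eye" (4x4, takes a point from camera to tool coordinates, whose origin is the TCP and whose axes are the flange's). Camera axes: x right, y down, z forward; pixel columns grow to the right and rows downward; lengths in m; the calibration is good to about 2 mm. A picture is of the moment at which its call begins: read the wrist's pose just before it.
- robot.hand_in(): hands the job in; it is judged then, once.
Trained networks look in the newest picture that a camera, given by its name, has taken for a name from the list of things; names that differ only in an ending like _2 or _b are one class to them, and where a whole thing is asked for, a point or a joint stands for the part that bears it (a point fixed in the world has none). Each returns a list of dicts, best first, with "p" (0 to 1); they miss things now and then, are a little off and sometimes report something else, mostly with a low value. They report only what shows in the picture. A call takes as long as a camera call. They do not tell look-alikes from the thing itself.
- robot.search_frame(thing, camera): "location" ([column, row] in pixels, amid what is visible of it).
- robot.masks_of(thing, camera): "pixels" (480x640 bool, what is visible of it) and "location" ([column, row] in pixels, amid what is visible of it).
The state is a dict: "time_s": time; "qpos": joint angles; "joint_vel": joint speeds; "effort": joint torques, N m; "eef_pos": TCP position; "tcp_rot": TCP orientation; "contact_force": force on the tool from outside, world axes, zero at the start; "torque": the same for the moment, N m; "finger_gap": finger opening in m; "grip_force": force on a finger pad.
Only numpy, scipy, OpenCV 4.12 (cv2) and the standard library are available. Lean on these libraries where they do the work, as an engineer would, in place of code of your own. Each camera call takes 0.05 s, during which the arm holds its last target. There are 200 camera calls.

## Task

Get one coffee capsule ready from the spring dispenser: with one fingertip press its round button all the way down and keep it down, with the other finger already standing in the chute, so that the capsule which pops out past the gate is stopped by that finger and does not slide off the end of the chute. Only press and block: do not lift or tip over the capsule, and leave the other things on the worktop where they are. The program finishes while holding: button still held down, capsule resting still on the chute against the other finger.

Things in the scene. Friction and masses are not known exactly. Their poses are not given: they have to be found in the camera images.
- dispenser: White capsule dispenser with an aluminium chute, fixed, 222 x 111 mm. Origin on the worktop under the middle of the gate, on the chute's centre line. x points up the chute to the magazine, y to its button side, z up; at yaw 0 these are the world axes. White pod under the button: 57 mm high, x -93 to -31 mm, y 26 to 81 mm. Spring housing at the back, top 140 mm high.
- gate (a point): Middle of the gate, on the chute floor, 76 mm above the worktop. The gate is a steel blade 4 mm thick that stands 8 mm out of the floor in front of the capsule. Behind it is the magazine, open at the top, between two white cheeks 20 mm high.
- chute_end (a point): Middle of the open lower end of the chute floor, 125 mm in front of the gate, 26 mm above the worktop. The chute is straight, descends at 22 degrees and is 42 mm wide between rails 6 mm high. A capsule that is not stopped runs off here in well under a second.
- button_top (a point): Centre of the top face of the round white push button, 28 mm in diameter, at x = -62 mm, y = +58 mm, z = 75 mm of the dispenser while it is up (18 mm above its pod). It is pressed straight down.
- button (a joint): Travel of the button in m: 0 up, 0.012 fully down (top face then 63 mm above the worktop). Spring return, 1.5 N at the top to 4.5 N at the bottom, then a hard stop. The gate is one part with the button and sinks with it; the capsule is freed at about 0.0085. Let up, the gate rises again.
- trap (a point): Point on the floor of the chute, on its centre line, straight beside the button: 58 mm from the button's axis across the chute (dispenser x = -62 mm, y = 0), floor height 51 mm above the worktop, that is 12 mm below the top of the pressed button. A fingertip here, level with a fingertip on the button, stands in the way of the capsule.
- capsule: Polished, very slippery steel capsule in the dispenser, about 60 g, 30 mm high, standing on its flange (37 mm across, 3 mm thick); body above tapers from 31 to 25 mm. Origin: centre of its underside, z along its axis. It waits behind the gate (dispenser x = 17 mm), a spring plunger behind it (0.6 N, 12 mm stroke). Stopped by a finger beside the button it stands at about x = -30 mm.
- spare_capsule: Another such capsule standing on the worktop beside the dispenser, not to be disturbed. Origin at the centre of its underside.
- spoon: Teaspoon, 139 x 30 x 10 mm, lying on the worktop on the button side of the dispenser, not to be disturbed. Origin at its middle, underside.
- white_mug: White mug with a thin red line, 82 x 112 x 94 mm, standing to the left, not to be disturbed. Origin at the middle of its underside.
- tub: Small tub, 72 x 71 x 72 mm, standing to the right, not to be disturbed. Origin at the middle of its underside.
- apple: Apple, 80 x 78 x 69 mm, to the left behind the mug, not to be disturbed. Origin at the middle of its underside.
- jar: Spice jar, 45 mm in diameter, 106 mm high, standing to the right, not to be disturbed. Origin at the middle of its underside.
Not all that is in view belongs to the job. There is more than one size of the dispenser; the job needs the largest.

How it is judged:
By the outcome, as a careful person would: the job done as asked, in the order asked, and still so for the second after the job is handed in, while the arm keeps its last pose, push and grip.
It also fails if it takes over 32 s, if anything falls off the work surface, if the arm or the gripper's body presses on something with over 40 N, if the wrist force passes 120 N, or if a joint passes its speed limit or range.

## Working session

There is one attempt and no reset: what is moved stays moved. The work goes in short steps, Python scripts to look and compute and a shell command to move; the robot and the scene stay as the last step left them, time stands still between calls to the robot, and variables do not carry over. Pictures are saved under pics/ and viewed, at most 10 in all, crops included, and the job is handed in when it is done.

```bash
mkdir -p pics; cat > h.py <<'E'
import numpy as np, cv2
from station import robot
from scipy.spatial.transform import Rotation as R
def grab(n):
    o=robot.get_obs(); f=robot.grab_frame(n)
    if 'pose' in f: P=np.array(f['pose'])
    else:
        T=np.eye(4);T[:3,:3]=R.from_rotvec(o['tcp_rot']).as_matrix();T[:3,3]=o['eef_pos'];P=T@np.array(f['hand_eye'])
    f['P']=P; fl=240/np.tan(np.radians(f['vfov'])/2)
    f['K']=np.array([[fl,0,f['cx']],[0,fl,f['cy']],[0,0,1.]]); f['D']=np.array(f['distortion'],float)
    return f
def pts(f,uv):
    uv=np.array(uv,float).reshape(-1,2)
    n=cv2.undistortPoints(uv.reshape(-1,1,2),f['K'],f['D']).reshape(-1,2)
    z=f['z_map'][uv[:,1].round().astype(int),uv[:,0].round().astype(int)]
    c=np.c_[n*z[:,None],z]
    return c@f['P'][:3,:3].T+f['P'][:3,3]
def cloud(f):
    v,u=np.mgrid[0:480,0:640]
    return pts(f,np.c_[u.ravel(),v.ravel()]).reshape(480,640,3)
def proj(f,X):
    Q=np.linalg.inv(f['P']); r,_=cv2.Rodrigues(Q[:3,:3])
    return cv2.projectPoints(np.array(X,float).reshape(-1,1,3),r,Q[:3,3],f['K'],f['D'])[0].reshape(-1,2)
def save(n,img): cv2.imwrite('pics/'+n,np.ascontiguousarray(img[:,:,::-1]))
E
python3 - <<'E'
from h import *
print(robot.get_obs())
fs=[]
for c in('top','side'):
    f=grab(c); fs.append(f['img'])
    for t in('dispenser','button','capsule','spare_capsule','spoon','white_mug','tub','jar','apple'):
        for d in robot.search_frame(t,c)[:4]:
            print(c,t,round(d['p'],2),np.round(d['location']),pts(f,d['location']).round(3))
save('top.png',fs[0]);save('side.png',fs[1])
E
```

```text
{'time_s': 0.0, 'qpos': array([ 1.01051036e+00,  2.07464721e-01,  1.54297581e+00, -2.64167263e-05,
        1.39353459e+00, -1.50505300e-01]), 'joint_vel': array([-7.01209095e-04, -6.60072975e-04,  2.02739785e-03, -9.57664241e-05,
        4.32741114e-04,  1.29656366e-03]), 'effort': array([-8.70769236e-04, -3.83030391e+01, -2.91598660e+01, -3.59578080e-04,
        1.05928667e-02, -7.52700004e-06]), 'eef_pos': array([0.22868618, 0.5267173 , 0.23009004]), 'tcp_rot': array([-0.63901646, -3.07509267,  0.00352181]), 'contact_force': array([ 0.18031095, -0.16407255, -0.27500946]), 'torque': array([ 0.02834295,  0.05467226, -0.07166267]), 'grip_force': 0.0, 'finger_gap': 0.08538079643486003}
top dispenser 0.81 [373. 264.] [[ 0.494 -0.123  0.042]]
top dispenser 0.81 [238. 305.] [[0.393 0.233 0.047]]
top dispenser 0.61 [302. 244.] [[0.55  0.065 0.056]]
top button 0.45 [222. 313.] [[0.374 0.275 0.056]]
top capsule 0.67 [302. 241.] [[0.557 0.062 0.061]]
top capsule 0.56 [308. 216.] [[0.613 0.044 0.108]]
top capsule 0.4 [173. 214.] [[0.638 0.403 0.059]]
top spoon 0.8 [248. 224.] [[0.614 0.213 0.008]]
top white_mug 0.86 [153. 274.] [[0.481 0.46  0.031]]
top tub 0.57 [445. 286.] [[ 0.428 -0.303  0.074]]
top jar 0.7 [461. 232.] [[ 0.567 -0.348  0.093]]
top apple 0.71 [175. 215.] [[0.634 0.398 0.057]]
top apple 0.54 [154. 279.] [[0.469 0.459 0.033]]
side dispenser 0.97 [348. 300.] [[ 0.515 -0.13   0.032]]
side dispenser 0.81 [332. 257.] [[0.573 0.029 0.064]]
side button 0.55 [228. 247.] [[0.372 0.268 0.054]]
side button 0.52 [308. 249.] [[0.537 0.091 0.074]]
side capsule 0.41 [341. 238.] [[0.608 0.042 0.107]]
side spare_capsule 0.73 [307. 248.] [[0.536 0.098 0.072]]
side spoon 0.52 [367. 345.] [[ 0.415 -0.339  0.069]]
side white_mug 0.6 [235. 223.] [[0.452 0.421 0.062]]
side tub 0.62 [365. 344.] [[ 0.415 -0.334  0.07 ]]
side jar 0.87 [447. 330.] [[ 0.576 -0.377  0.067]]
side apple 0.8 [292. 226.] [[0.628 0.366 0.035]]
```

View pics/top.png

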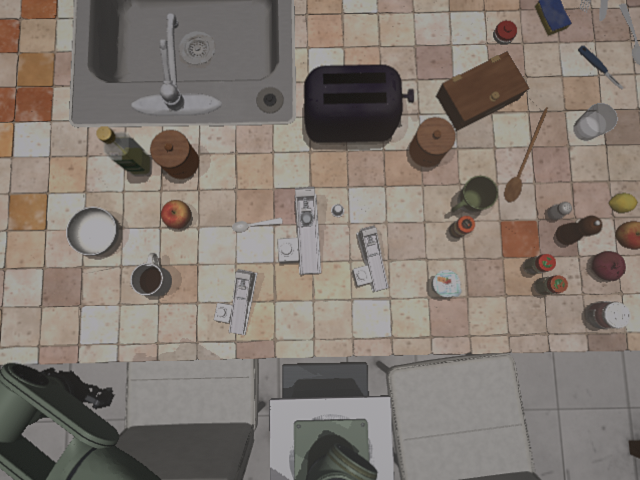

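View pics/side.png

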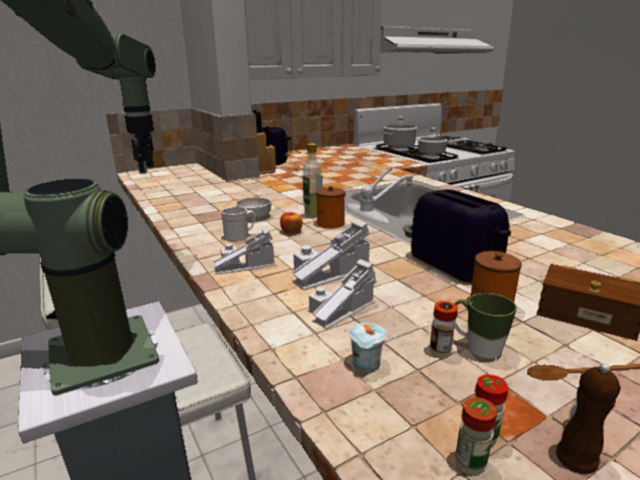

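The top view shows three dispensers: the middle one at (303,235), which is the largest and has the capsule and spare (338,210) beside it, the left one at (238,303), and the right one at (372,262). The spoon is at (258,226). I choose the middle one and will check it with measurements and a close crop.

```bash
python3 - <<'E'
from h import *
f=grab('top'); X=cloud(f)
for n,(a,b,c,d) in dict(mid=(272,184,328,280),left=(208,262,262,340),right=(345,220,395,296)).items():
    P=X[b:d,a:c].reshape(-1,3); P=P[(P[:,2]>.02)&(P[:,2]<.2)]
    r=cv2.minAreaRect(P[:,:2].astype(np.float32)); print(n,r,P[:,2].max(),len(P))
# button
P=X[184:280,272:328]
for u,v in((286,244),(286,248),(286,255),(306,216),(307,240),(309,262),(309,272),(305,195)): print(u,v,X[v,u].round(3))
save('crop.png',cv2.resize(f['img'][180:285,262:352],None,fx=5,fy=5,interpolation=cv2.INTER_CUBIC))
E
```

```text
mid ((0.5815151333808899, 0.07733968645334244), (0.21922114491462708, 0.1061076819896698), 1.930757761001587) 0.14528517779189465 2166
left ((0.4050865173339844, 0.2484586536884308), (0.08110065013170242, 0.16562052071094513), 78.00580596923828) 0.11035787079718928 1315
right ((0.502142071723938, -0.10454288125038147), (0.16557078063488007, 0.08120259642601013), 12.957358360290527) 0.1096605033771112 1296
286 244 [0.548 0.105 0.073]
286 248 [0.538 0.105 0.068]
286 255 [0.52  0.106 0.063]
306 216 [0.613 0.051 0.114]
307 240 [0.559 0.05  0.059]
309 262 [0.503 0.046 0.036]
309 272 [0.477 0.047 0.024]
305 195 [0.664 0.052 0.13 ]
```

View pics/crop.png

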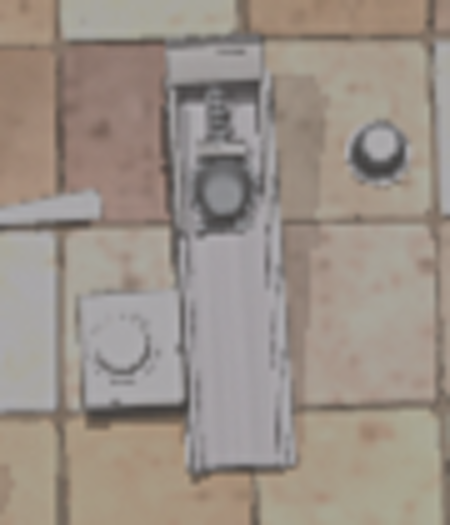

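The crop shows the middle unit: button at crop (123,345), i.e. image (287,249), capsule at (307,218), and chute running down to (309,274). It measures 219x106 mm and 145 mm high, so it is the largest; the other two are about 166x81. Next I work out the move above it.

```bash
cat >> h.py <<'E'
def go(target,yaw):
    """tool pointing down with tool y along +-dispenser y; prints shift cm, turn deg in tool axes"""
    o=robot.get_obs(); A=R.from_rotvec(o['tcp_rot']); 
    d=A.inv().apply(np.array(target)-o['eef_pos'])*100
    best=None
    for s in (0,180):
        c,sn=np.cos(np.radians(yaw+s)),np.sin(np.radians(yaw+s))
        B=R.from_matrix(np.array([[-c,-sn,0],[-sn,c,0],[0,0,-1.]]).T.T)
        rv=(A.inv()*B).as_rotvec(degrees=True)
        print('shift',d.round(2),'turn',rv.round(2),'tooly',B.apply([0,1,0]).round(2))
E
python3 - <<'E'
from h import *
go([.525,.079,.23],2)
E
```

```text
shift [-45.   -29.34   0.13] turn [  0.     0.   -25.48] tooly [-0.03  1.    0.  ]
shift [-45.   -29.34   0.13] turn [  0.    -0.   154.52] tooly [ 0.03 -1.    0.  ]
```

```bash
python3 -m creep '[-45,-29.3,0,0,0,-25.5,4.4,-45,-29.3,0,0,0,-25.5,4.4,-45,-29.3,0,0,0,-25.5,4.4,-45,-29.3,0,0,0,-25.5,4.4,-45,-29.3,0,0,0,-25.5,4.4,-45,-29.3,0,0,0,-25.5,4.4,-45,-29.3,0,0,0,-25.5,4.4,-45,-29.3,0,0,0,-25.5,4.4,-45,-29.3,0,0,0,-25.5,4.4,-45,-29.3,0,0,0,-25.5,4.4]'; python3 - <<'E'
from h import *
go([.525,.079,.23],2)
E
```

```text
time_s: 1.88
eef_pos: [0.4546, 0.1857, 0.2317]
tcp_rot: [-0.055, 3.14, 0.0]
contact_force: [1.2, 0.3, 0.8]
finger_gap: 0.0441
grip_force: 0.0
shift [ -6.66 -10.91   0.17] turn [0.02 0.05 0.02] tooly [-0.03  1.    0.  ]
shift [ -6.66 -10.91   0.17] turn [-8.0000e-02  2.0000e-02 -1.7998e+02] tooly [ 0.03 -1.    0.  ]
```

```bash
python3 -m creep '[-6.3,-10.3,0,0,0,0,4.4,-6.3,-10.3,0,0,0,0,4.4,-6.3,-10.3,0,0,0,0,4.4,-6.3,-10.3,0,0,0,0,4.4,-6.3,-10.3,0,0,0,0,4.4,-6.3,-10.3,0,0,0,0,4.4]'; python3 - <<'E'
from h import *
f=grab('wrist'); X=cloud(f); 
for t in('button','capsule','dispenser'):
    for d in robot.masks_of(t,'wrist')[:3]:
        m=d['pixels']; P=X[m]; print(t,round(d['p'],2),np.round(d['location']),m.sum(),np.median(P,0).round(4))
o=robot.get_obs();print(o['eef_pos'])
# button disc: points near z .075 
Q=X.reshape(-1,3); q=Q[(abs(Q[:,2]-.075)<.004)&(Q[:,1]>.085)&(Q[:,1]<.13)&(Q[:,0]>.5)&(Q[:,0]<.57)]
print('disc',len(q), q.mean(0) if len(q) else 0, q.min(0),q.max(0))
np.savez('w.npz',X=X)
save('w1.png',f['img'])
E
```

```text
time_s: 2.38
eef_pos: [0.52, 0.087, 0.2311]
tcp_rot: [0.054, -3.14, -0.001]
contact_force: [0.1, -0.1, -0.3]
finger_gap: 0.0439
grip_force: 0.0
button 0.86 [585.  38.] 1209 [0.3815 0.2719 0.0568]
button 0.84 [337. 247.] 1445 [0.5374 0.1032 0.0749]
button 0.71 [285. 252.] 22044 [0.5465 0.0643 0.0571]
capsule 0.56 [268. 351.] 1475 [0.6084 0.0564 0.1032]
dispenser 0.84 [ 65. 197.] 21649 [ 0.513  -0.1071  0.0446]
dispenser 0.71 [512.  79.] 19652 [0.414  0.222  0.0496]
dispenser 0.65 [284. 252.] 22252 [0.5465 0.0643 0.0571]
[0.51965623 0.08818808 0.2313397 ]
disc 1082 [0.53728667 0.10522131 0.07480656] [0.52439585 0.09162699 0.07101036] [0.55129829 0.11872057 0.07725353]
```

View pics/w1.png

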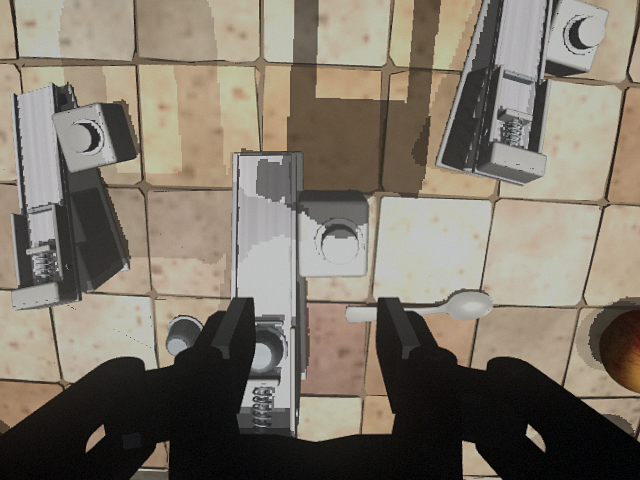

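```bash
python3 - <<'E'
from h import *
X=np.load('w.npz')['X']; Q=X[130:310].reshape(-1,3)
P=Q[(Q[:,2]>.02)&(Q[:,2]<.12)&(Q[:,0]>.45)&(Q[:,0]<.6)&(Q[:,1]>0)&(Q[:,1]<.14)]
e=[]
for x in np.arange(.48,.571,.01):
    s=P[(abs(P[:,0]-x)<.005)]; f=s[s[:,1]<.078]; c=f[abs(f[:,1]-.05)<.015]
    e.append([x,s[:,1].min(),f[:,1].max(),np.median(c[:,2])])
e=np.array(e);print(e.round(4)); print('yaw lo',np.degrees(np.polyfit(e[:,0],e[:,1],1)[0]))
o=robot.get_obs();A=R.from_rotvec(o['tcp_rot'])
T=A.inv().apply(X.reshape(-1,3)-o['eef_pos']).reshape(X.shape)
F=T.reshape(-1,3);F=F[(F[:,2]>-.03)&(F[:,2]<.03)]
for s in(-1,1):
    g=F[s*F[:,1]>0]; print(s,len(g),'min',g.min(0).round(4),'max',g.max(0).round(4))
    g=g[g[:,2]>g[:,2].max()-.006];print('   tip',g.min(0).round(4),g.max(0).round(4))
E
```

```text
[[0.48   0.02   0.0701 0.027 ]
 [0.49   0.02   0.0706 0.0306]
 [0.5    0.0205 0.071  0.0346]
 [0.51   0.0209 0.078  0.0387]
 [0.52   0.0216 0.0776 0.0426]
 [0.53   0.0222 0.0779 0.0467]
 [0.54   0.022  0.078  0.0507]
 [0.55   0.0224 0.0776 0.0548]
 [0.56   0.0232 0.0779 0.0589]
 [0.57   0.0238 0.078  0.0628]]
yaw lo 2.4306729264565083
-1 2046 min [-0.0114 -0.0375 -0.03  ] max [ 0.0126 -0.0234 -0.001 ]
   tip [-0.0106 -0.03   -0.007 ] [ 0.0117 -0.0234 -0.001 ]
1 2061 min [-0.0111  0.0199 -0.03  ] max [ 0.0121  0.0342 -0.0013]
   tip [-0.0111  0.0201 -0.0073] [ 0.0117  0.0302 -0.0013]
```

```bash
python3 - <<'E'
from h import *
print(robot.tcp_to_grasp)
go([.539,.077,.10],2.4)
E
```

```text
0.0187
shift [-1.89 -1.19 13.13] turn [ 0.01 -0.01 -0.25] tooly [-0.04  1.    0.  ]
shift [-1.89 -1.19 13.13] turn [-1.0000e-02 -2.0000e-02  1.7975e+02] tooly [ 0.04 -1.    0.  ]
```

```bash
python3 -m creep '[-1.9,-1.1,0,0,0,-0.3,5,-1.9,-1.1,3,0,0,-0.3,5,-1.9,-1.1,6,0,0,-0.3,5,-1.9,-1.1,9,0,0,-0.3,5,-1.9,-1.1,12,0,0,-0.3,5,-1.9,-1.1,13,0,0,-0.3,5,-1.9,-1.1,13,0,0,-0.3,5,-1.9,-1.1,13,0,0,-0.3,5,-1.9,-1.1,13,0,0,-0.3,5]'; python3 - <<'E'
from h import *
f=grab('wrist'); X=cloud(f);o=robot.get_obs();print(o['eef_pos'],o['contact_force'])
A=R.from_rotvec(o['tcp_rot'])
T=A.inv().apply(X.reshape(-1,3)-o['eef_pos'])
F=T[(T[:,2]>-.03)&(T[:,2]<.012)&(abs(T[:,0])<.02)]
for s in(-1,1):
    g=F[s*F[:,1]>0]; g=g[g[:,2]<.006]; g=g[(g[:,2]>g[:,2].max()-.008)];print('tip',g.min(0).round(4),g.max(0).round(4))
Q=X.reshape(-1,3); q=Q[(abs(Q[:,2]-.075)<.004)&(Q[:,1]>.085)&(Q[:,1]<.13)&(Q[:,0]>.5)&(Q[:,0]<.57)]
if len(q): print('disc',len(q), q.min(0),q.max(0))
go([.539,.077,.08],2.4)
save('w2.png',f['img'])
E
```

```text
time_s: 3.33
eef_pos: [0.5415, 0.0769, 0.1036]
tcp_rot: [-0.065, 3.137, -0.0]
contact_force: [0.8, -0.2, -0.4]
finger_gap: 0.0499
grip_force: 0.0
[0.54179764 0.07679586 0.10390797] [-0.41141157  0.18536534  0.99018697]
tip [-0.0106 -0.0371 -0.0103] [ 0.0126 -0.0251 -0.0023]
tip [-0.0105  0.0243 -0.0093] [ 0.0125  0.0358 -0.0013]
disc 2753 [0.52395543 0.0914809  0.07102612] [0.55120673 0.11823727 0.07697826]
shift [0.29 0.03 2.39] turn [-0.02  0.28 -0.05] tooly [-0.04  1.    0.  ]
shift [0.29 0.03 2.39] turn [4.5000e-01 3.0000e-02 1.7995e+02] tooly [ 0.04 -1.    0.  ]
```

View pics/w2.png

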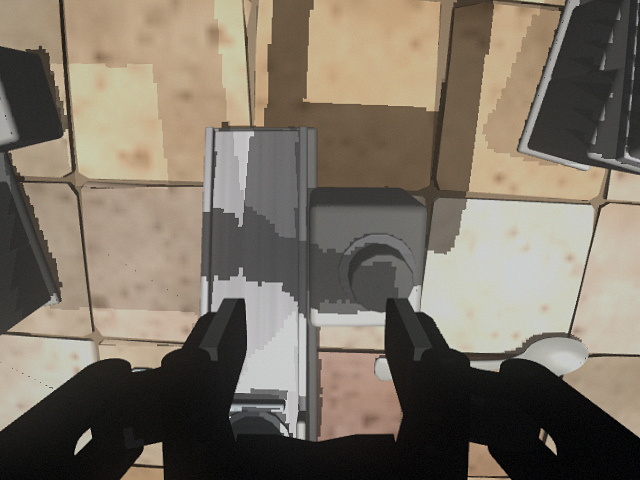

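The close view shows the right finger (410,310) in line with the button (382,275) and the left finger (225,310) over the chute. Next I go down to just above the button.

```bash
python3 -m creep '[0.3,0,0.8,0,0.3,0,5,0.3,0,1.6,0,0.3,0,5,0.3,0,2.2,0,0.3,0,5,0.3,0,2.2,0,0.3,0,5,0.3,0,2.2,0,0.3,0,5,0.3,0,2.2,0,0.3,0,5]';python3 -m creep '[0,0,0.3,0,0,0,5,0,0,0.6,0,0,0,5,0,0,0.9,0,0,0,5,0,0,0.9,0,0,0,5]'; python3 -c "
from h import *
go([.539,.077,.062],2.4)"
```

```text
time_s: 3.88
eef_pos: [0.5367, 0.0763, 0.0792]
tcp_rot: [0.063, -3.136, 0.0]
contact_force: [0.5, 0.7, 0.3]
finger_gap: 0.0502
grip_force: 0.0
time_s: 4.22
eef_pos: [0.5367, 0.0764, 0.0699]
tcp_rot: [0.063, -3.136, 0.0]
contact_force: [0.7, -0.3, 0.9]
finger_gap: 0.0498
grip_force: 0.5
shift [-0.24  0.05  0.79] turn [ 0.   -0.3  -0.09] tooly [-0.04  1.    0.  ]
shift [-0.24  0.05  0.79] turn [ -0.47  -0.   179.91] tooly [ 0.04 -1.    0.  ]
```

```bash
python3 -m creep '[0,0,0.4,0,0,0,5,0,0,0.8,0,0,0,5,0,0,1.0,0,0,0,5,0,0,1.0,0,0,0,5]'; python3 - <<'E'
from h import *
o=robot.get_obs();print(o['contact_force'],o['torque'])
f=grab('side')
c=proj(f,[.55,.06,.07])[0].astype(int);print(c)
save('s1.png',cv2.resize(f['img'][c[1]-50:c[1]+50,c[0]-65:c[0]+65],None,fx=6,fy=6,interpolation=cv2.INTER_CUBIC))
E
```

```text
time_s: 4.55
eef_pos: [0.5371, 0.0764, 0.0603]
tcp_rot: [0.063, -3.137, -0.0]
contact_force: [0.4, -0.0, 3.6]
finger_gap: 0.0499
grip_force: 2.1
[ 0.38760706 -0.0186498   3.60419686] [ 0.07219808 -0.27436165 -0.04663208]
[318 252]
```

View pics/s1.png

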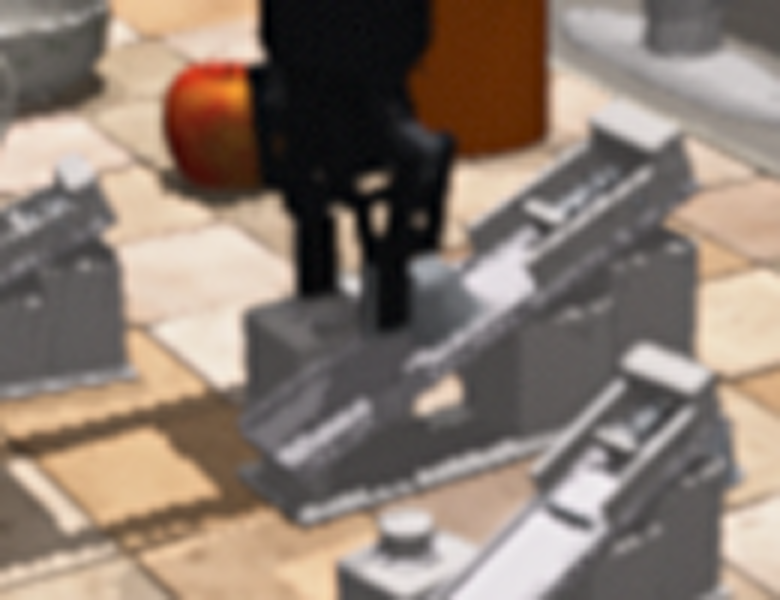

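The crop shows the capsule already released and standing against the chute finger at (435,295), upright. The button is not fully down yet at 3.6 N, so I press on to the hard stop.

```bash
python3 -m creep '[0,0,0.1,0,0,0,5,0,0,0.2,0,0,0,5,0,0,0.3,0,0,0,5,0,0,0.3,0,0,0,5,0,0,0.3,0,0,0,5]'
```

```text
time_s: 5.02
eef_pos: [0.5372, 0.0765, 0.0596]
tcp_rot: [0.064, -3.137, -0.0]
contact_force: [-4.5, 0.2, 14.0]
finger_gap: 0.0498
grip_force: 7.9
```

```bash
python3 -m creep '[0,0,0,0,0,0,5,0,0,0,0,0,0,5,0,0,0,0,0,0,5,0,0,0,0,0,0,5,0,0,0,0,0,0,5,0,0,0,0,0,0,5]'; python3 - <<'E'
from h import *
f=grab('side')
for d in robot.masks_of('capsule','side')[:2]: print(d['p'],d['location'],np.median(cloud(f)[d['pixels']],0))
a=f['img'].astype(int)
w=grab('wrist')
for d in robot.masks_of('button','wrist')[:3]: print(d['location'])
save('s2.png',np.hstack([cv2.resize(f['img'][202:302,268:368],(400,400),interpolation=cv2.INTER_CUBIC),cv2.resize(w['img'][180:480,170:470],(400,400))]))
E
```

```text
time_s: 5.52
eef_pos: [0.5372, 0.0765, 0.0596]
tcp_rot: [0.064, -3.137, -0.0]
contact_force: [-3.9, -0.6, 15.6]
finger_gap: 0.05
grip_force: 7.8
0.43 [327.2, 253.3] [0.56165085 0.03940657 0.07739388]
0.41 [336.3, 257.2] [0.59524664 0.03444944 0.04930681]
[376.6, 316.3]
```

View pics/s2.png

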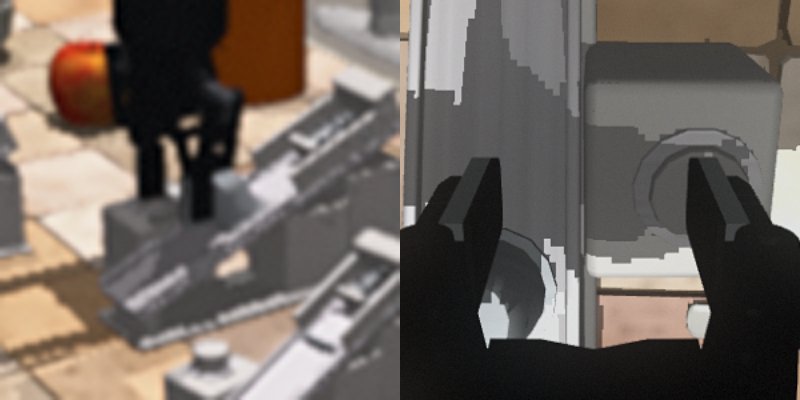

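The capsule stands upright and still against the chute finger, at about dispenser x = -34 mm. The button is at its hard stop with 15 N held on it.

```bash
python3 -c "
from station import robot
print(robot.hand_in())"
```

```text
the job is handed in; nothing more can be done
None
```

I handed in the job with the largest dispenser's button held at its hard stop (about 15 N) and the released capsule standing upright and still on the chute against the other finger. I didn't re-measure the other things on the worktop, but the arm passed well above them and no unexpected contact force showed up.

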